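# Load the slide scanner and clamp the carriers

## Robot

A 7-joint arm with a two-finger parallel gripper is mounted at the origin on the work surface. World frame = base frame: x ahead of the robot, y to its left, z up, the work surface at z = 0. Lengths are in m, angles in rad, forces in N, time in s.
With the tool pointing down it reaches from about 0.4 to 0.85 m from the base axis. Payload 10.4 kg.
Tool frame: the origin (TCP) lies midway between the tips of the shut fingers; the grasp point (between the pads) lies 19 mm behind it; z points along the fingers, y is the line along which they close (so a half turn about z gives the same grasp; the last joint's range is limited). The gripper opens to 85 mm and grips with 20 to 120 N. Pads are 22 mm wide; open, the fingers measure 114 mm over their backs; the gripper's body (76 mm by 85 mm) begins 54 mm behind the grasp point. The pads swing forward as they close: fully open they stand 13 mm farther back than shut.
Start: joints at [-1.184, 0.332, -0.065, 1.46, 0.022, 1.35, -0.088], TCP at [0.249, 0.573, 0.231] pointing down, gripper open.
Joint ranges: [-2.6, 2.6], [-0.5, 2.12], [-1.47, 1.34], [0.16, 2.42], [-1.27, 4.41], [0.06, 2.06], [-2.6, 2.6]. Speed limits (rad/s): [2.22, 2.22, 2.79, 2.79, 3.14, 3.14, 3.14].

## Interface

Orientations are given as a unit quaternion [x, y, z, w].
In Python, from workcell import get_obs, camera, camera_params, hand_in gives the robot as it stands.
- The arm moves only by the tool carry_out, never from a script. Its argument "commands" is a list that holds one entry, the list of rows, each a list of 6 numbers: the shift along the tool's x, y, z in units of 40 mm (1.0 is 40 mm), then the turn, a rotation vector about the tool's x, y, z in units of 6 degrees (1.0 is 6 degrees). In form: [[[x, y, z, ax, ay, az], ...]]. A call has 1 to 20 rows; each row shifts and turns the commanded pose from where the row before left it, along the tool's axes as they then stand; what a row does not reach is not made up. A row lasts 1/12 s, in which the tool goes at most 41.7 mm and 7.16 degrees, less where a joint would pass 70% of its speed; a pose out of reach is approached as far as the arm can. A call is refused whole if a number of a shift passes 1 or a number of a turn 1, either way. A call with a gripper value outside its range is refused whole. "hand" is the closure, from -1 (fully open) to 1 (shut), set as the call begins (left out, the last holds). The fingers move at their own pace and stop on an object; "force" is the grip in N (left out, the last holds). Time passes only in rows, so rows that do not move let the fingers close. It gives the time, the measured TCP pose, the force, the opening and the grip force at its end, in the units of the state.
- get_obs(): the state, without advancing time (a new reading comes with each control period).
- camera(name): name is "side" or "top" or "wrist"; returns the picture (480x640x3 uint8, red, green, blue); there is no depth.
- camera_params(name): a dict with "mtx" (3x3 intrinsics, pixels), "R" (3x3) and "t" (3): a world point X has camera coordinates R X + t. Camera axes: x right, y down, z forward; pixel columns grow to the right and rows downward; lengths in m; the calibration is good to about 2 mm. A picture is of the moment at which its call begins: read the wrist's pose just before it. camera_params takes no time and is no camera call; for the wrist camera it gives the pose at the moment of the call.
- hand_in(): hands the job in; it is judged then, once.
The state is a dict: "clock": time; "joint_pos": joint angles; "joint_velocities": joint speeds; "tau": joint torques, N m; "position": TCP position; "ee_rot": TCP orientation; "ft_force": force on the tool from outside, world axes, zero at the start; "torque": the same for the moment, N m; "grip_width": opening from 0.0 (shut) to 1.0 (fully open); "grasp_force": force on a finger pad.
Only numpy, scipy, OpenCV 4.12 (cv2) and the standard library are available. Lean on these libraries where they do the work, as an engineer would, in place of code of your own. Each camera call takes 0.05 s, during which the arm holds its last target. There are 200 camera calls.

## Task

Load the slide scanner: swing its clamp lever fully open, lay every slide carrier on the bench nose first in a lane of its own and slide it under the scanner's head until it is fully home against the stop. When all the carriers are home, swing the lever fully shut behind them; leave everything else on the bench where it is.

Things in the scene. Friction and masses are not known exactly. Their poses are not given: they have to be found in the camera images.
- scanner: Slide scanner fixed to the bench: black deck (250 x 290 mm, top 12 mm above the bench, open end at y = -125 mm) with a white head at its +y end. Origin on the bench surface, z up. Three lanes run along +y, centred at x = -60, 0 and +60 mm, each 52 mm wide between 5 mm high ribs. A carrier that is home has its fin centre at y = +10 mm and its tail at y = -35 mm.
- overhang (a point): Middle of the lower front edge of the scanner's head: scanner x = 0, y = +50 mm, 29 mm above the bench, 17 mm above the deck. The lanes run on below it; wedge guides there narrow each to 44 mm. The lip's top is 50 mm above the bench; 50 mm further in the head rises to 120 mm, its camera stub to 150 mm. Fins stay outside the overhang.
- lane_stop (a point): The stop at the end of the middle lane, at deck height: scanner x = 0, y = +115 mm, 12 mm above the bench, hidden below the head; the other two lanes end at the same y. A carrier's nose rests against it when fully home.
- clamp_lever (a joint): Aluminium clamp lever (bar 16 mm wide, 18 to 30 mm above the bench) on an upright hinge at scanner x = -110, y = -48 mm. 0 rad: fully shut, along scanner +x across the lanes, just behind the tails of carriers that are home. Grows as it swings towards scanner -y, to its end stop at 1.65 rad (fully open, beside the lanes). Under 2 N at the knob; stays where left.
- lever_knob (a point): Upright grey round knob at the lever's free end, 210 mm from the hinge axis: 22 mm in diameter, 30 to 65 mm above the bench; this point is on its axis, 48 mm above the bench.
- carrier1_grip (a point): Slide carrier (2 or 3 are on the bench, the rest absent): dark steel plate 150 x 40 x 12 mm, 0.14 kg, with an upright grip fin (40 mm along the plate, 12 mm thick, 12 to 57 mm above the underside) and a glass slide ahead of it. This point: fin centre, 40 mm above the underside, near the balance point. x axis to the nose (narrowed to 28 mm): nose end 105 mm ahead, tail end 45 mm behind. z up.
- carrier2_grip (a point): Slide carrier (2 or 3 are on the bench, the rest absent): dark steel plate 150 x 40 x 12 mm, 0.14 kg, with an upright grip fin (40 mm along the plate, 12 mm thick, 12 to 57 mm above the underside) and a glass slide ahead of it. This point: fin centre, 40 mm above the underside, near the balance point. x axis to the nose (narrowed to 28 mm): nose end 105 mm ahead, tail end 45 mm behind. z up.
- carrier3_grip (a point): Slide carrier (2 or 3 are on the bench, the rest absent): dark steel plate 150 x 40 x 12 mm, 0.14 kg, with an upright grip fin (40 mm along the plate, 12 mm thick, 12 to 57 mm above the underside) and a glass slide ahead of it. This point: fin centre, 40 mm above the underside, near the balance point. x axis to the nose (narrowed to 28 mm): nose end 105 mm ahead, tail end 45 mm behind. z up.
- carrier4_grip (a point): Slide carrier (2 or 3 are on the bench, the rest absent): dark steel plate 150 x 40 x 12 mm, 0.14 kg, with an upright grip fin (40 mm along the plate, 12 mm thick, 12 to 57 mm above the underside) and a glass slide ahead of it. This point: fin centre, 40 mm above the underside, near the balance point. x axis to the nose (narrowed to 28 mm): nose end 105 mm ahead, tail end 45 mm behind. z up.
- oil_bottle: Bystander: small amber bottle, 75 mm tall; origin at its underside. Not part of the job.
- dish: Bystander: clear shallow dish, 90 mm across; origin at its underside. Not part of the job.
- mouse: Bystander: black computer mouse; origin at its underside. Not part of the job.
- slide_box: Bystander: closed grey slide box, 90 x 170 x 35 mm; origin at its underside. Not part of the job.
- beaker: Bystander: glass beaker, 70 mm across, 90 mm tall; origin at its underside. Not part of the job.
- spatula: Bystander: lab spatula, 170 mm long; origin at its underside. Not part of the job.
- wash_bottle: Bystander: white bottle, 160 mm tall; origin at its underside. Not part of the job.

How it is judged:
On the way, in this order (a step that is already met when the one before it is completed fails the run):
1. the clamp lever is swung fully open (over 1.4 rad) (value of joint clamp_lever above 1.4 rad), for 0.2 s.
2. every carrier present is fully home in a lane ((x of carrier1_grip in the frame of scanner between -0.068 and -0.052 m or x of carrier1_grip in the frame of scanner between -0.008 and 0.008 m or x of carrier1_grip in the frame of scanner between 0.052 and 0.068 m) and y of carrier1_grip in the frame of scanner between 0.002 and 0.018 m and z of each of carrier1_grip, carrier2_grip, carrier3_grip, carrier4_grip in the frame of scanner below 0.06 m and angle between each of carrier1_grip, carrier2_grip, carrier3_grip, carrier4_grip's own z axis and vertical below 0.1 rad and angle between the x axis of each of carrier1_grip, carrier2_grip, carrier3_grip, carrier4_grip and the y axis of scanner, either way round below 0.1 rad and (x of carrier2_grip in the frame of scanner between -0.068 and -0.052 m or x of carrier2_grip in the frame of scanner between -0.008 and 0.008 m or x of carrier2_grip in the frame of scanner between 0.052 and 0.068 m) and y of carrier2_grip in the frame of scanner between 0.002 and 0.018 m and (x of carrier3_grip in the frame of scanner between -0.068 and -0.052 m or x of carrier3_grip in the frame of scanner between -0.008 and 0.008 m or x of carrier3_grip in the frame of scanner between 0.052 and 0.068 m) and y of carrier3_grip in the frame of scanner between 0.002 and 0.018 m and (x of carrier4_grip in the frame of scanner between -0.068 and -0.052 m or x of carrier4_grip in the frame of scanner between -0.008 and 0.008 m or x of carrier4_grip in the frame of scanner between 0.052 and 0.068 m) and y of carrier4_grip in the frame of scanner between 0.002 and 0.018 m), for 0.3 s.
At the end, for the whole second after the job is handed in: Every carrier present lies flat in a lane, nose under the head, its fin centre within 8 mm of the lane's centre line and within 8 mm of the fully home place, in line with the lane to 0.1 rad, at rest; the clamp lever is shut to within 0.06 rad (all of step 2 and value of joint clamp_lever below 0.06 rad and linear speed of each of carrier1, carrier2, carrier3, carrier4 below 0.02 m/s); the robot touches nothing.
It fails at once if a bystander is shoved more than 50 mm or tipped over (distance of any of oil_bottle, dish, mouse, slide_box, beaker, spatula, wash_bottle from where it was at the start of the episode above 0.05 m or angle between any of oil_bottle, dish, mouse, slide_box, beaker, spatula, wash_bottle's own z axis and vertical above 0.6 rad).
Of carrier1, carrier2, carrier3, carrier4 only 2 to 3 are there at a start; the rules pass over those that are not, and their reading is None.
At some moment in a run one of carrier1, carrier2, carrier3, carrier4 may be knocked a few centimetres aside while the robot is not near it.
It also fails if it takes over 210 s, if anything falls off the work surface, if the arm or the gripper's body presses on something with over 40 N, if the wrist force passes 120 N, or if a joint passes its speed limit or range.

## Working session

There is one attempt and no reset: what is moved stays moved. The work goes in short steps, Python scripts to look and compute and a tool call to move; the robot and the scene stay as the last step left them, time stands still between calls to the robot, and variables do not carry over. Pictures are saved under pics/ and viewed, at most 14 in all, crops included, and the job is handed in when it is done.

Besides the shell and the picture viewer there is one more tool, called after "Emit:" in YAML: its name, and indented under it one key for each argument. carry_out: Moves the arm, as the interface text tells. Its arguments: {"type":"object","properties":{"commands":{"type":"array"},"hand":{"type":"number"},"force":{"type":"number"}},"required":["commands"]}

```bash
mkdir -p pics
python3 - <<'E'
from workcell import *
import cv2,numpy as np
for n in("top","side"):
    cv2.imwrite(f"pics/{n}0.png",camera(n)[:,:,::-1]); p=camera_params(n); print(n,{k:np.round(v,4).tolist() for k,v in p.items()})
o=get_obs();print(o["clock"],o["position"],o["ee_rot"])
E
```

```text
top {'mtx': [[563.6632, 0.0, 316.3104], [0.0, 563.6632, 236.0646], [0.0, 0.0, 1.0]], 'R': [[0.0144, -0.9998, 0.0161], [-0.9813, -0.0172, -0.1916], [0.1918, -0.013, -0.9813]], 't': [0.0088, 0.5795, 1.5134]}
side {'mtx': [[566.9087, 0.0, 311.5738], [0.0, 566.9087, 241.4228], [0.0, 0.0, 1.0]], 'R': [[-0.7278, -0.6858, -0.0048], [-0.4818, 0.5162, -0.7081], [0.4881, -0.5131, -0.7061]], 't': [0.4164, 0.3115, 1.2142]}
0.1 [0.2489024  0.57294315 0.23060867] [ 2.03477317e-01  9.79079463e-01 -6.12123296e-04 -1.08132898e-04]
```

View pics/top0.png

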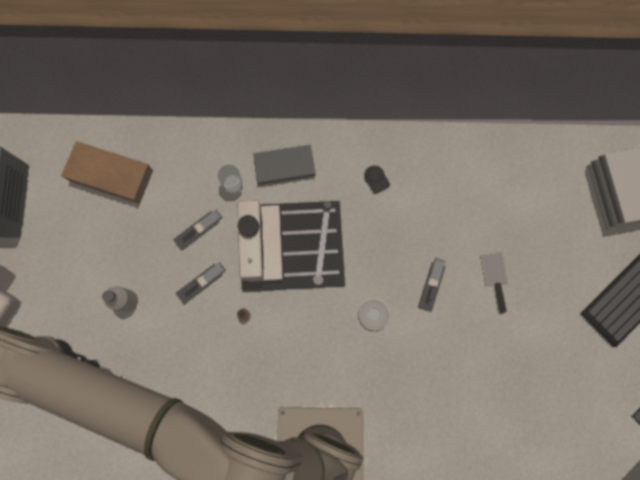

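View pics/side0.png

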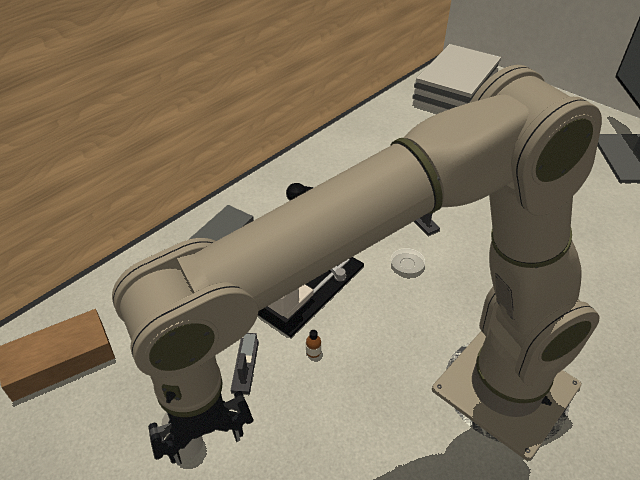

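The top view shows three carriers, near (198,229), (201,283) and (432,285). The scanner's head is on the image left (world +y) and the lever is nearly shut across the lanes. I'll zoom in for the details.

Run:
```python
import cv2,numpy as np
im=cv2.imread("pics/top0.png")
a=cv2.resize(im[190:310,165:355],None,fx=4.2,fy=4.2,interpolation=cv2.INTER_CUBIC)
cv2.imwrite("pics/c1.png",a)
b=cv2.resize(im[250:320,410:455],None,fx=8,fy=8,interpolation=cv2.INTER_CUBIC)
cv2.imwrite("pics/c2.png",b)
```

```text
(no output)
```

View pics/c1.png

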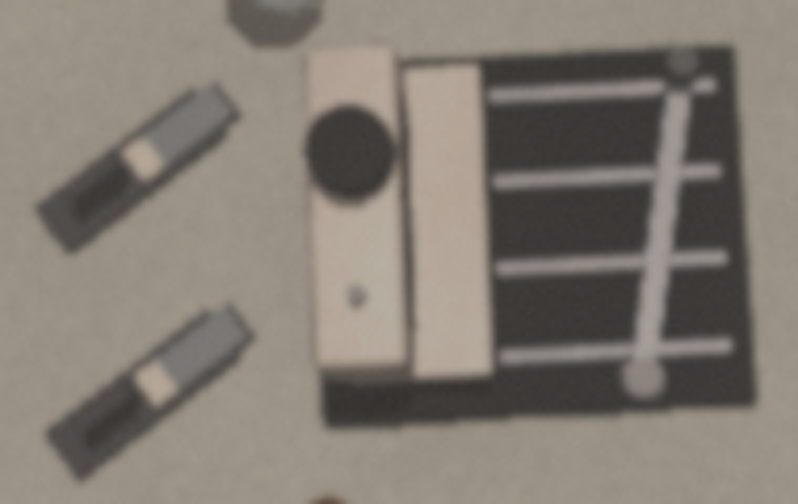

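View pics/c2.png

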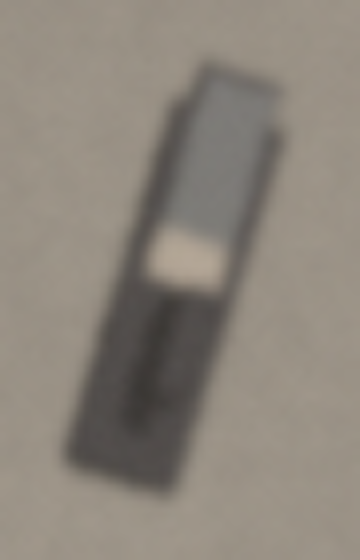

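```bash
cat > h.py <<'E'
from workcell import *
import cv2,numpy as np
from scipy.optimize import least_squares
from scipy.spatial.transform import Rotation as Ro
def ray(p,uv,z):
    "world points on plane z seen at pixels uv"
    uv=np.atleast_2d(uv).astype(float); d=np.c_[uv,np.ones(len(uv))]@np.linalg.inv(p["mtx"]).T@p["R"]
    c=-p["R"].T@p["t"]; return c+d*((np.asarray(z)-c[2])/d[:,2])[:,None]
def fit(model,world):
    "2D rigid model->world: x,y,theta, residuals"
    f=lambda q:((np.array([[np.cos(q[2]),-np.sin(q[2])],[np.sin(q[2]),np.cos(q[2])]])@np.array(model).T).T+q[:2]-world[:,:2]).ravel()
    r=min((least_squares(f,[*world[:,:2].mean(0),t]) for t in (0,1.5,3,-1.5)),key=lambda r:r.cost)
    return r.x,r.fun.reshape(-1,2)
def s2w(S,x,y): c,s=np.cos(S[2]),np.sin(S[2]); return np.array([S[0]+c*x-s*y,S[1]+s*x+c*y])
CAR=[(-.045,.02),(-.045,-.02),(.105,.014),(.105,-.014)]
E
python3 - <<'E'
from h import *
np.set_printoptions(precision=4,suppress=True)
p=camera_params("top")
A=lambda l:np.array(l)/4.2+[165,190]
B=lambda l:np.array(l)/8+[410,250]
w=ray(p,A([(733,46),(755,404),(324,428)]),[.012]*3)
S,r=fit([(.125,-.125),(-.125,-.125),(-.125,.165)],w); print("S",S,r*1e3)
w2=ray(p,A([(715,84),(720,171),(727,257),(732,346),(485,220)]),[.017]*4+[.05])
print("ribs scanner",[(Ro.from_euler('z',-S[2]).as_matrix()[:2,:2]@(q[:2]-S[:2])).round(4).tolist() for q in w2])
k=ray(p,A([(682,62),(643,378)]),[.065,.04]); print("knob,hinge",k[:,:2],"pred",s2w(S,-.11,-.048),np.linalg.norm(k[0,:2]-k[1,:2]))
d=Ro.from_euler('z',-S[2]).as_matrix()[:2,:2]@(k[0,:2]-s2w(S,-.11,-.048)); print("lever",np.arctan2(-d[1],d[0]),np.hypot(*d))
for n,l in(("C1",A([(38,208),(70,253),(215,85),(240,115)])),("C2",A([(48,433),(80,480),(230,303),(254,337)])),("C3",B([(65,460),(172,492),(205,62),(280,85)]))):
    q,r=fit(CAR,ray(p,l,[.008]*4)); print(n,q,(np.abs(r)*1e3).max())
for n,uv,z in(("oil",(243,317),.06),("dish",(373,316),.01),("wash",(112,298),.15),("beaker",(230,178),.05),("box",(284,166),.03),("mouse",(376,178),.03)): print(n,ray(p,uv,[z])[0,:2])
o=get_obs();print(Ro.from_quat(o["ee_rot"]).as_matrix()); w=camera_params("wrist");print(w["mtx"],(-w["R"].T@w["t"]),w["R"])
E
```

```text
S [0.5606 0.0678 0.0685] [[ 1.0617 -0.0038]
 [-0.9448 -0.7368]
 [-0.1169  0.7407]]
ribs scanner [[0.0964, -0.1105], [0.0354, -0.1103], [-0.0241, -0.1114], [-0.0848, -0.111], [0.0035, 0.0496]]
knob,hinge [[ 0.6673 -0.0115]
 [ 0.4584  0.0112]] pred [0.4541 0.0124] 0.21009103127707748
lever 0.18008864787773313 0.2144872846225059
C1 [ 0.5836  0.3784 -0.8833] 2.323594953265229
C2 [ 0.4312  0.362  -0.8857] 2.123359933353386
C3 [ 0.4272 -0.3047  5.9648] 1.5606264834029382
oil [0.3527 0.2126]
dish [ 0.3634 -0.1442]
wash [0.3912 0.5369]
beaker [0.7444 0.266 ]
box [0.7896 0.1144]
mouse [ 0.7586 -0.1525]
[[-0.9172  0.3984 -0.0005]
 [ 0.3984  0.9172 -0.0012]
 [-0.     -0.0012 -1.    ]]
[[356.604    0.     317.6322]
 [  0.     356.604  240.0301]
 [  0.       0.       1.    ]] [0.1811 0.603  0.3745] [[ 0.397   0.9178 -0.0021]
 [ 0.8787 -0.3794  0.2897]
 [ 0.2651 -0.1169 -0.9571]]
```

Emit:
carry_out:
  commands:
    - [[-0.77,-0.46,0,0,0,0],[-0.77,-0.46,0,0,0,0],[-0.77,-0.46,0,0,0,0],[-0.77,-0.46,0,0,0,0],[-0.77,-0.46,0,0,0,0],[-0.77,-0.46,0,0,0,0],[-0.77,-0.46,0,0,0,0],[-0.77,-0.46,0,0,0,0],[-0.77,-0.46,0,0,0,0],[-0.77,-0.46,0,0,0,0],[-0.77,-0.46,0,0,0,0],[-0.77,-0.46,0,0,0,0],[-0.77,-0.46,0,0,0,0],[-0.77,-0.46,0,0,0,0],[-0.77,-0.46,0,0,0,0],[-0.77,-0.46,0,0,0,0],[-0.77,-0.46,0,0,0,0],[-0.77,-0.46,0,0,0,0],[-0.77,-0.46,0,0,0,0],[-0.77,-0.46,0,0,0,0]]

```text
clock: 1.77
position: [0.668, -0.0111, 0.2309]
ee_rot: [0.203, 0.979, -0.0, -0.0]
ft_force: [0.3, 1.4, -0.1]
grip_width: 0.998
grasp_force: 0.0
```

Emit:
carry_out:
  commands:
    - [[0,0,0,0,0,-0.76],[0,0,0,0,0,-0.76],[0,0,0,0,0,-0.76],[0,0,0,0,0,-0.76],[0,0,0,0,0,0],[0,0,0,0,0,0]]

```text
clock: 2.27
position: [0.6672, -0.0097, 0.2309]
ee_rot: [0.047, 0.999, 0.0, -0.0]
ft_force: [0.4, -0.6, -0.0]
grip_width: 1.001
grasp_force: 0.0
```

Run:
```python
from h import *
o=get_obs();print(o["clock"],o["position"],np.degrees(np.arctan2(*Ro.from_quat(o["ee_rot"]).as_matrix()[[1,0],1])),o["joint_pos"])
p=camera_params("wrist");np.savez("w1.npz",**p)
cv2.imwrite("pics/w1.png",camera("wrist")[:,:,::-1])
```

```text
2.2667 [ 0.66721185 -0.00971155  0.23091849] 84.61795645501114 [-0.28386587  0.43402065  0.32310884  1.35214089 -0.13661456  1.37779215
  1.51438425]
```

View pics/w1.png

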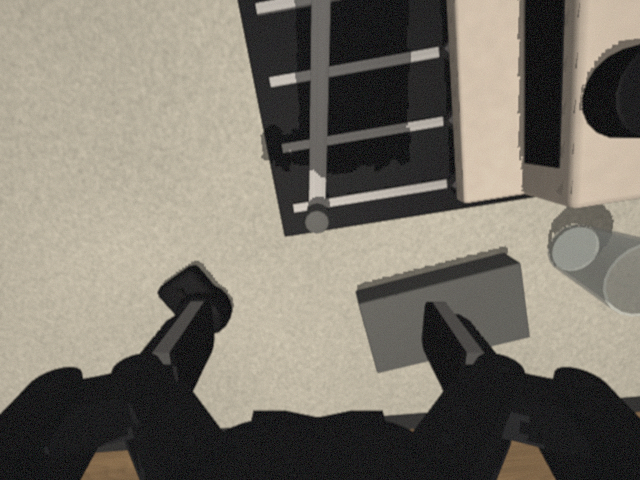

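The knob's top is at (317,221), the rib ends are near (295,208), (283,148), (271,82) and (258,8), and the deck corner is at (286,236).

Run:
```python
from h import *
np.set_printoptions(precision=4,suppress=True)
p=dict(np.load("w1.npz"))
w=ray(p,[(295,208),(283,148),(271,82),(258,8),(447,184),(443,122),(438,52)],[.017]*7)
print(w[:,:2]);dirs=w[4:7]-w[:3];print(np.arctan2(-dirs[:,0],dirs[:,1]))
print("knob",ray(p,[(317,221)],[.065]),"corner",ray(p,[(286,236)],[.012]))
S,r=fit([(.09,-.11),(.03,-.11),(-.03,-.11),(-.09,-.11)],w[:4]);print(S,r*1e3, "hinge",s2w(S,-.11,-.048))
```

```text
[[ 0.665  -0.0324]
 [ 0.6049 -0.0374]
 [ 0.5452 -0.0414]
 [ 0.4848 -0.045 ]
 [ 0.6547  0.1218]
 [ 0.5951  0.1173]
 [ 0.5343  0.1122]]
[0.0666 0.0632 0.0705]
knob [[ 0.669  -0.0101  0.065 ]] corner [[ 0.6951 -0.0456  0.012 ]]
[0.5673 0.0707 0.0694] [[-0.2422 -0.4264]
 [-0.0252  0.4783]
 [-0.1118  0.2609]
 [ 0.3792 -0.3128]] hinge [0.4609 0.0152]
```

Emit:
carry_out:
  commands:
    - [[-0.05,0,0.488,0,0,0.12],[0,0,0.488,0,0,0.12],[0,0,0.488,0,0,0],[0,0,0.488,0,0,0],[0,0,0.488,0,0,0],[0,0,0.488,0,0,0],[0,0,0.488,0,0,0],[0,0,0.488,0,0,0],[0,0,0.488,0,0,0],[0,0,0.488,0,0,0],[0,0,0,0,0,0]]

```text
clock: 3.23
position: [0.6667, -0.0096, 0.0318]
ee_rot: [0.059, 0.998, -0.0, -0.003]
ft_force: [-0.6, -0.2, -1.0]
grip_width: 1.002
grasp_force: 0.0
```

Emit:
carry_out:
  commands:
    - [[0,0,0,0,0,0],[0,0,0,0,0,0],[0,0,0,0,0,0],[0,0,0,0,0,0],[0,0,0,0,0,0],[0,0,0,0,0,0],[0,0,0,0,0,0],[0,0,0,0,0,0],[0,0,0,0,0,0]]
  hand: 1
  force: 20

```text
clock: 3.98
position: [0.6699, -0.0098, 0.037]
ee_rot: [0.058, 0.998, 0.0, 0.001]
ft_force: [-1.5, 0.5, 6.0]
grip_width: 0.247
grasp_force: 22.4
```

Emit:
carry_out:
  commands:
    - [[0.0216,-0.476,0,0,0,0.867],[0.0216,-0.476,0,0,0,0.867],[0.0216,-0.476,0,0,0,0.867],[0.0216,-0.476,0,0,0,0.867],[0.0216,-0.476,0,0,0,0.867],[0.0216,-0.476,0,0,0,0.867],[0.0216,-0.476,0,0,0,0.867],[0.0216,-0.476,0,0,0,0.867],[0.0216,-0.476,0,0,0,0.867],[0.0216,-0.476,0,0,0,0.867],[0.0216,-0.476,0,0,0,0.867],[0.0216,-0.476,0,0,0,0.867],[0.0216,-0.476,0,0,0,0.867],[0.0216,-0.476,0,0,0,0.867],[0.0216,-0.476,0,0,0,0.867],[0,0,0,0,0,0],[0,0,0,0,0,0]]

```text
clock: 5.4
position: [0.4799, -0.1964, 0.037]
ee_rot: [0.675, 0.738, 0.0, 0.001]
ft_force: [-0.7, -6.6, 2.4]
grip_width: 0.25
grasp_force: 22.3
```

Emit:
carry_out:
  commands:
    - [[0.0216,-0.476,0,0,0,0.867],[0,0,0,0,0,0],[0,0,0,0,0,0],[0,0,0,0,0,0]]

```text
clock: 5.73
position: [0.4617, -0.1969, 0.037]
ee_rot: [0.707, 0.707, 0.0, 0.001]
ft_force: [-0.4, -5.2, 4.8]
grip_width: 0.248
grasp_force: 22.5
```

Emit:
carry_out:
  commands:
    - [[0,0,0,0,0,0],[0,0,0,0,0,0],[0,0,0,0,0,0],[0,0,0,0,0,0],[0,0,0,0,0,0],[0,0,0,0,0,0],[0,0,-0.6,0,0,0],[0,0,-0.6,0,0,0],[0,0,-0.6,0,0,0],[0,0,-0.6,0,0,0],[0,0,-0.6,0,0,0],[0,0,-0.6,0,0,0],[0,0,-0.6,0,0,0],[0,0,-0.6,0,0,0]]
  hand: -1

```text
clock: 6.9
position: [0.4609, -0.1954, 0.2293]
ee_rot: [0.707, 0.708, 0.0, -0.0]
ft_force: [0.1, 0.4, -0.1]
grip_width: 0.999
grasp_force: 0.0
```

Emit:
carry_out:
  commands:
    - [[-0.68,-0.21,0,0,0,0],[-0.68,-0.21,0,0,0,0],[-0.68,-0.21,0,0,0,0],[-0.68,-0.21,0,0,0,0]]

```text
clock: 7.23
position: [0.4273, -0.3053, 0.2283]
ee_rot: [0.706, 0.708, 0.0, 0.0]
ft_force: [0.6, -0.5, 0.6]
grip_width: 0.999
grasp_force: 0.0
```

Emit:
carry_out:
  commands:
    - [[0,0,0,0,0,0.95],[0,0,0,0,0,0.95],[0,0,0,0,0,0.95],[0,0,0,0,0,0.95],[0,0,0,0,0,0.95],[0,0,0,0,0,0.95],[0,0,0,0,0,0.95],[0,0,0,0,0,0.95],[0,0,0,0,0,0.95],[0,0,0,0,0,0.95],[0,0,0,0,0,0.95],[0,0,0,0,0,0.95],[0,0,0,0,0,0.95],[0,0,0,0,0,0.95],[0,0,0,0,0,0.95],[0,0,0,0,0,0.95],[0,0,0,0,0,0.95],[0,0,0,0,0,0.95],[0,0,0,0,0,0.95],[0,0,0,0,0,0]]

```text
clock: 8.9
position: [0.4277, -0.3042, 0.228]
ee_rot: [0.987, -0.161, -0.0, -0.0]
ft_force: [0.2, -0.4, -0.7]
grip_width: 0.997
grasp_force: 0.0
```

Run:
```python
from h import *
o=get_obs();print(o["clock"],o["position"],np.degrees(np.arctan2(*Ro.from_quat(o["ee_rot"]).as_matrix()[[1,0],1])),o["joint_pos"])
p=camera_params("wrist");np.savez("w2.npz",**p)
cv2.imwrite("pics/w2.png",camera("wrist")[:,:,::-1])
```

```text
8.9 [ 0.42765031 -0.30416848  0.22795078] -108.47769006362132 [-0.45185381  0.16688221  1.1000611   1.7725069  -0.15448878  1.29628453
 -1.20852853]
```

View pics/w2.png

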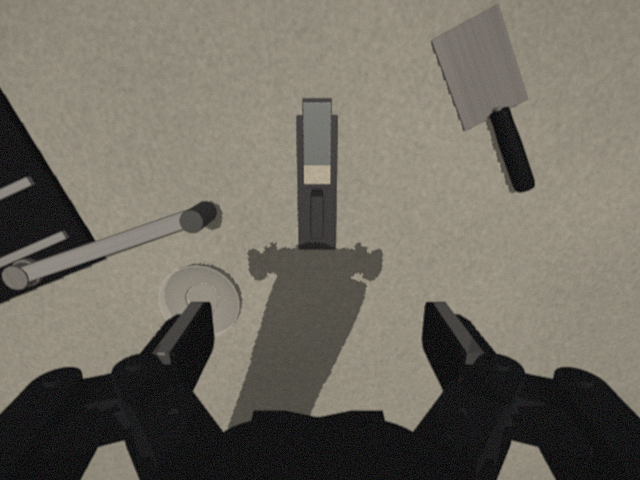

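The carrier lies aligned with the image's vertical: nose corners at (303,98) and (332,98), tail corners at (299,248) and (336,248), fin top from about row 191. The lever is fully open.

Run:
```python
from h import *
np.set_printoptions(precision=4,suppress=True)
p=dict(np.load("w2.npz"))
for z in (.012,.006):
    w=ray(p,[(298,248),(336,248),(303,98),(332,98)],[z]*4)
    q,r=fit(CAR,w);print(q,r*1e3)
print(ray(p,[(317,191),(317,240)],[.057]*2))
k=ray(p,[(194,222)],[.065]);print("knob",k)
```

```text
[ 0.4279 -0.3037 -0.3243] [[-0.7434  0.0679]
 [-0.7658  0.4115]
 [ 0.9136  0.0803]
 [ 0.5957 -0.5598]]
[ 0.4273 -0.3035  5.9589] [[ 0.3232 -0.6455]
 [ 0.5129  0.336 ]
 [-0.3308  0.2589]
 [-0.5052  0.0506]]
[[ 0.4503 -0.311   0.057 ]
 [ 0.4073 -0.2967  0.057 ]]
knob [[ 0.4597 -0.1994  0.065 ]]
```

Emit:
carry_out:
  commands:
    - [[0,0,0.461,0,0,0],[0,0,0.461,0,0,0],[0,0,0.461,0,0,0],[0,0,0.461,0,0,0],[0,0,0.461,0,0,0],[0,0,0.461,0,0,0],[0,0,0.461,0,0,0],[0,0,0.461,0,0,0],[0,0,0.461,0,0,0],[0,0,0.461,0,0,0],[0,0,0.461,0,0,0],[0,0,0,0,0,0],[0,0,0,0,0,0]]

```text
clock: 10.03
position: [0.4271, -0.3042, 0.025]
ee_rot: [0.988, -0.157, -0.001, -0.0]
ft_force: [-0.5, 0.0, 0.5]
grip_width: 1.002
grasp_force: 0.0
```

Emit:
carry_out:
  commands:
    - [[0,0,0,0,0,0],[0,0,0,0,0,0],[0,0,0,0,0,0],[0,0,0,0,0,0],[0,0,0,0,0,0],[0,0,0,0,0,0],[0,0,0,0,0,0],[0,0,0,0,0,0],[0,0,0,0,0,0],[0,0,0,0,0,0]]
  hand: 1
  force: 40

```text
clock: 10.87
position: [0.4279, -0.3042, 0.0254]
ee_rot: [0.987, -0.158, 0.0, -0.0]
ft_force: [-0.6, 2.5, 5.2]
grip_width: 0.132
grasp_force: 44.0
```

Emit:
carry_out:
  commands:
    - [[0,0,-0.3,0,0,0],[0,0,-0.6,0,0,0],[0,0,-0.7,0,0,0],[0,0,-0.7,0,0,0],[0,0,-0.7,0,0,0],[0,0,-0.7,0,0,0],[0,0,-0.7,0,0,0],[0,0,0,0,0,0]]

```text
clock: 11.53
position: [0.429, -0.3063, 0.2063]
ee_rot: [0.987, -0.159, 0.003, 0.001]
ft_force: [0.3, -0.1, -0.9]
grip_width: 0.132
grasp_force: 43.2
```

Emit:
carry_out:
  commands:
    - [[0,0,0,0,0,-0.98],[0,0,0,0,0,-0.98],[0,0,0,0,0,-0.98],[0,0,0,0,0,-0.98],[0,0,0,0,0,-0.98],[0,0,0,0,0,-0.98],[0,0,0,0,0,-0.98],[0,0,0,0,0,-0.98],[0,0,0,0,0,-0.98],[0,0,0,0,0,-0.98],[0,0,0,0,0,-0.98],[0,0,0,0,0,-0.98],[0,0,0,0,0,-0.98],[0,0,0,0,0,-0.98],[0,0,0,0,0,-0.98],[0,0,0,0,0,-0.98],[0,0,0,0,0,-0.98],[0,0,0,0,0,-0.98],[0,0,0,0,0,-0.98],[0,0,0,0,0,0]]

```text
clock: 13.2
position: [0.4272, -0.3045, 0.201]
ee_rot: [0.684, 0.73, -0.0, -0.0]
ft_force: [0.1, 0.2, -1.0]
grip_width: 0.135
grasp_force: 43.0
```

```bash
cat >> h.py <<'E'
S=np.array([.567,.070,.068])
def to(x,y,z,yaw):
    "remaining shift (tool axes, units) then turn (units) to world x,y,z and tool-y yaw (deg)"
    o=get_obs();R=Ro.from_quat(o["ee_rot"]).as_matrix();d=R.T@(np.array([x,y,z])-o["position"])/.04
    cur=np.degrees(np.arctan2(R[1,1],R[0,1]));t=-((yaw-cur+180)%360-180)/6
    print("t",o["clock"],"pos",o["position"].round(4),"yaw",cur.round(2),"tilt",R[:2,2].round(4),"shift",d.round(3),"turn",round(t,3),"q",o["joint_pos"].round(2))
E
python3 - <<'E'
from h import *
to(*s2w(S,.06,-.075),.2,3.9)
E
```

```text
t 13.2 pos [ 0.4272 -0.3045  0.201 ] yaw 3.74 tilt [-0.0007  0.0001] shift [7.242 5.605 0.022] turn -0.026 q [-0.21  0.15  0.83  1.8  -0.12  1.24  0.71]
```

Emit:
carry_out:
  commands:
    - [[0.6,0.467,0,0,0,-0.026],[0.6,0.467,0,0,0,0],[0.6,0.467,0,0,0,0],[0.6,0.467,0,0,0,0],[0.6,0.467,0,0,0,0],[0.6,0.467,0,0,0,0],[0.6,0.467,0,0,0,0],[0.6,0.467,0,0,0,0],[0.6,0.467,0,0,0,0],[0.6,0.467,0,0,0,0],[0.6,0.467,0,0,0,0],[0.6,0.467,0,0,0,0],[0,0,0,0,0,0],[0,0,0,0,0,0],[0,0,0,0,0,0]]

```text
clock: 14.45
position: [0.6327, -0.0035, 0.2009]
ee_rot: [0.685, 0.728, -0.001, 0.0]
ft_force: [-0.9, -1.1, -1.5]
grip_width: 0.133
grasp_force: 42.9
```

Run:
```python
from h import *
to(*s2w(S,.06,-.075),.06,3.9)
p=camera_params("wrist");np.savez("w3.npz",**p)
cv2.imwrite("pics/w3.png",camera("wrist")[:,:,::-1])
```

```text
t 14.45 pos [ 0.6327 -0.0035  0.2009] yaw 3.5 tilt [-0.0008 -0.0011] shift [ 0.074 -0.01   3.522] turn -0.067 q [-0.53  0.41  0.62  1.51 -0.24  1.3   0.17]
```

View pics/w3.png

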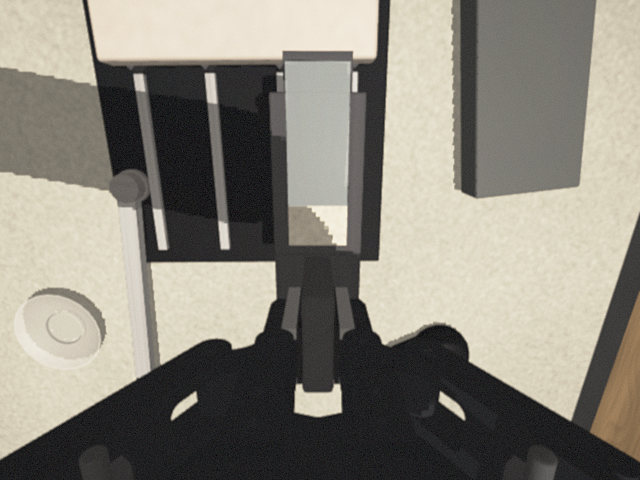

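The carrier is held straight, nose corners at (284,58) and (352,58). The ribs run (163,249)–(140,72) and (224,249)–(210,72).

Run:
```python
from h import *
np.set_printoptions(precision=4,suppress=True)
p=dict(np.load("w3.npz"))
inv=lambda w:(w[:,:2]-S[:2])@np.array([[np.cos(S[2]),-np.sin(S[2])],[np.sin(S[2]),np.cos(S[2])]])
print("ribs",inv(ray(p,[(163,249),(224,249),(140,72),(210,72)],[.017]*4)))
print("deck edge/corners",inv(ray(p,[(378,260),(148,260)],[.012]*2)))
w=ray(p,[(284,58),(352,58),(276,250),(360,250)],[.188]*4);print(inv(w)); w=(w[::2]+w[1::2])/2; d=w[0]-w[1]; print("axis deg",np.degrees(np.arctan2(d[1],d[0])), "lane",93.9)
```

```text
ribs [[-0.0897 -0.1114]
 [-0.0306 -0.1117]
 [-0.0884  0.0453]
 [-0.0295  0.045 ]]
deck edge/corners [[ 0.1199 -0.1257]
 [-0.1083 -0.1245]]
[[ 0.0475  0.0246]
 [ 0.0745  0.0245]
 [ 0.0411 -0.0559]
 [ 0.0801 -0.0561]]
axis deg 93.60368175962279 lane 93.9
```

Emit:
carry_out:
  commands:
    - [[0.07,0,0.38,0,0,0],[0,0,0.38,0,0,0],[0,0,0.38,0,0,0],[0,0,0.38,0,0,0],[0,0,0.38,0,0,0],[0,0,0.38,0,0,0],[0,0,0.38,0,0,0],[0,0,0.38,0,0,0],[0,0,0.38,0,0,0],[0,0,0.38,0,0,0],[0,0,0.07,0,0,0],[0,0,0.07,0,0,0],[0,0,0.07,0,0,0],[0,0,0.03,0,0,0],[0,0,0,0,0,0],[0,0,0,0,0,0]]

```text
clock: 15.83
position: [0.6332, 0.0002, 0.0403]
ee_rot: [0.684, 0.729, 0.0, 0.0]
ft_force: [0.2, 0.1, -0.7]
grip_width: 0.131
grasp_force: 43.0
```

Run:
```python
from h import *
to(*s2w(S,.06,.01),.038,3.7);print(get_obs()["ft_force"])
```

```text
t 15.8333 pos [6.332e-01 2.000e-04 4.030e-02] yaw 3.65 tilt [0.001  0.0002] shift [ 2.104 -0.043  0.058] turn -0.008 q [-0.49  0.57  0.55  1.66 -0.34  1.01  0.24]
[ 0.21357903  0.07444396 -0.65476046]
```

Emit:
carry_out:
  commands:
    - [[0,-0.04,0.03,0,0,0],[0,0,0.03,0,0,0],[0.15,0,0,0,0,0],[0.15,0,0,0,0,0],[0.15,0,0,0,0,0],[0.15,0,0,0,0,0],[0.15,0,0,0,0,0],[0.15,0,0,0,0,0],[0.15,0,0,0,0,0],[0.15,0,0,0,0,0],[0.15,0,0,0,0,0],[0.15,0,0,0,0,0],[0.15,0,0,0,0,0],[0.15,0,0,0,0,0],[0.15,0,0,0,0,0],[0,0,0,0,0,0]]

```text
clock: 17.17
position: [0.6264, 0.0799, 0.0374]
ee_rot: [0.684, 0.73, 0.0, -0.0]
ft_force: [-0.7, 1.3, 4.0]
grip_width: 0.135
grasp_force: 43.9
```

Emit:
carry_out:
  commands:
    - [[0.05,0,0,0,0,0],[0.05,0,0,0,0,0],[0.05,0,0,0,0,0],[0.03,0,0,0,0,0],[0,0,0,0,0,0],[0,0,0,0,0,0]]

```text
clock: 17.67
position: [0.6262, 0.0827, 0.0375]
ee_rot: [0.685, 0.729, -0.001, 0.001]
ft_force: [1.7, -8.3, 5.5]
grip_width: 0.13
grasp_force: 43.9
```

Run:
```python
from h import *
to(*s2w(S,.06,.01),.038,3.7);print(get_obs()["ft_force"])
```

```text
t 17.6667 pos [0.6262 0.0827 0.0375] yaw 3.55 tilt [ 0.0006 -0.0023] shift [ 0.034  0.002 -0.014] turn -0.026 q [-0.61  0.57  0.54  1.66 -0.33  1.    0.1 ]
[ 1.67816304 -8.33737603  5.52563073]
```

Emit:
carry_out:
  commands:
    - [[0,0,0,0,0,0],[0,0,0,0,0,0],[0,0,0,0,0,0],[0,0,0,0,0,0],[0,0,-0.3,0,0,0],[0,0,-0.6,0,0,0],[0,0,-0.6,0,0,0],[0,0,-0.6,0,0,0],[0,0,-0.6,0,0,0],[0,0,-0.6,0,0,0],[0,0,-0.6,0,0,0],[0,0,-0.6,0,0,0],[0,0,-0.6,0,0,0]]
  hand: 0.2

```text
clock: 18.75
position: [0.6256, 0.0851, 0.2435]
ee_rot: [0.684, 0.729, 0.0, 0.0]
ft_force: [-0.2, 0.6, 0.0]
grip_width: 0.398
grasp_force: 0.0
```

Run:
```python
from h import *
to(.584,.378,.24,39.4)
im=camera("top")[:,:,::-1]
cv2.imwrite("pics/t2.png",cv2.resize(im[150:330,90:340],None,fx=3.2,fy=3.2,interpolation=cv2.INTER_CUBIC))
```

```text
t 18.75 pos [0.6256 0.0851 0.2435] yaw 3.66 tilt [0.0006 0.0005] shift [ 7.373 -0.57   0.09 ] turn -5.956 q [-0.67  0.38  0.61  1.45 -0.22  1.38  0.02]
```

View pics/t2.png

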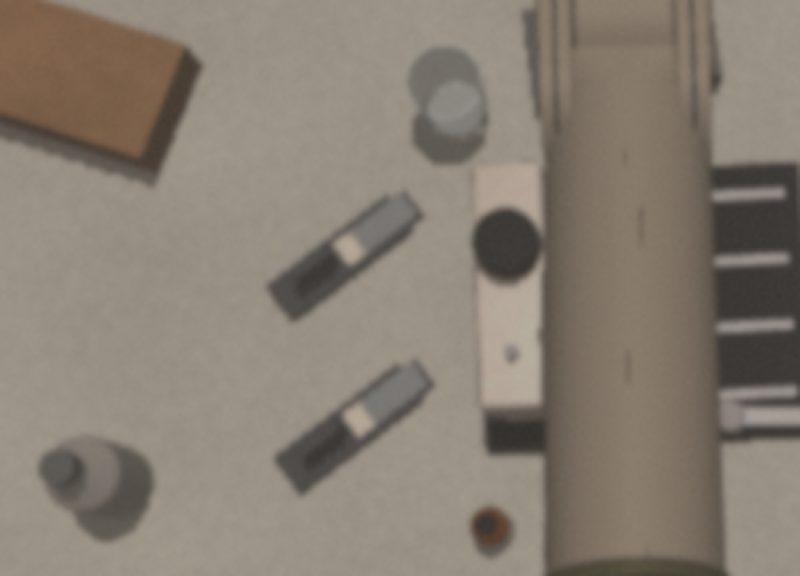

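Both remaining carriers are where they were, with fins near crop positions (318,272) and (325,445). I'll go to the upper one next.

Emit:
carry_out:
  commands:
    - [[0.614,-0.047,0.01,0,0,0],[0.614,-0.047,0.01,0,0,0],[0.614,-0.047,0.01,0,0,0],[0.614,-0.047,0.01,0,0,0],[0.614,-0.047,0.01,0,0,0],[0.614,-0.047,0.01,0,0,0],[0.614,-0.047,0.01,0,0,0],[0.614,-0.047,0.01,0,0,0],[0.614,-0.047,0.01,0,0,0],[0.614,-0.047,0,0,0,0],[0.614,-0.047,0,0,0,0],[0.614,-0.047,0,0,0,0],[0,0,0,0,0,-0.99],[0,0,0,0,0,-0.99],[0,0,0,0,0,-0.99],[0,0,0,0,0,-0.99],[0,0,0,0,0,-0.99],[0,0,0,0,0,-0.99],[0,0,0,0,0,0],[0,0,0,0,0,0]]
  hand: -1

```text
clock: 20.47
position: [0.5844, 0.3778, 0.2383]
ee_rot: [0.43, 0.903, 0.0, -0.0]
ft_force: [-1.3, -0.0, 0.0]
grip_width: 1.001
grasp_force: 0.0
```

Run:
```python
from h import *
to(.584,.378,.026,39.4)
p=camera_params("wrist");np.savez("w4.npz",**p)
cv2.imwrite("pics/w4.png",camera("wrist")[:,:,::-1])
```

```text
t 20.4667 pos [0.5844 0.3778 0.2383] yaw 39.12 tilt [0.0002 0.0005] shift [ 0.01  -0.007  5.306] turn -0.047 q [-0.9   0.5   0.39  1.25 -0.19  1.42  0.16]
```

View pics/w4.png

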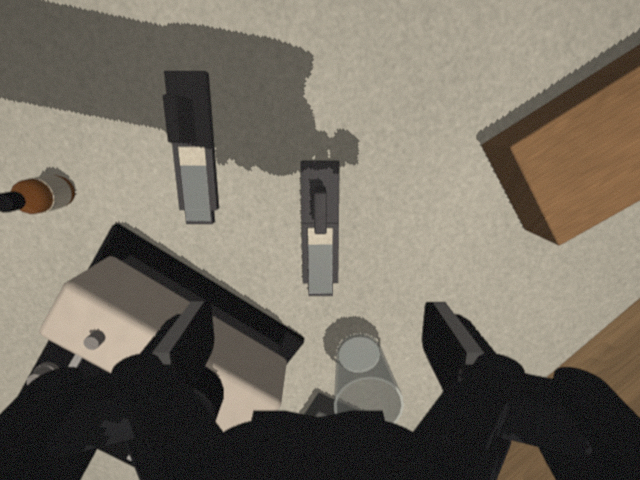

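The carrier is below the gripper, tail corners (301,161)/(339,161) and nose corners (309,295)/(333,295). The beaker stands clear below it near (370,380).

Run:
```python
from h import *
np.set_printoptions(precision=4,suppress=True)
p=dict(np.load("w4.npz"))
w=ray(p,[(339,161),(301,161),(333,295),(309,295)],[.010]*4)
q,r=fit(CAR,w);print(q,np.degrees(q[2]),r*1e3)
f=ray(p,[(319,183),(320,232)],[.057]*2);print(f,f.mean(0))
print("beaker top",ray(p,[(360,354),(368,402)],[.0,.09]))
to(q[0],q[1],.026,np.degrees(q[2])+90)
```

```text
[ 0.5862  0.3804 -0.8774] -50.27309111459353 [[ 0.3915  0.4975]
 [-0.2809 -0.5202]
 [ 0.075   0.2831]
 [-0.1856 -0.2604]]
[[0.5666 0.4019 0.057 ]
 [0.5966 0.3667 0.057 ]] [0.5816 0.3843 0.057 ]
beaker top [[0.7448 0.2646 0.    ]
 [0.7385 0.2683 0.09  ]]
t 20.5167 pos [0.5844 0.3778 0.2381] yaw 39.09 tilt [0.0002 0.0003] shift [0.023 0.074 5.302] turn -0.105 q [-0.9   0.51  0.4   1.25 -0.19  1.42  0.16]
```

Emit:
carry_out:
  commands:
    - [[0.05,0.06,0.48,0,0,-0.1],[0,0,0.48,0,0,0],[0,0,0.48,0,0,0],[0,0,0.48,0,0,0],[0,0,0.48,0,0,0],[0,0,0.48,0,0,0],[0,0,0.48,0,0,0],[0,0,0.48,0,0,0],[0,0,0.48,0,0,0],[0,0,0.48,0,0,0],[0,0,0.48,0,0,0],[0,0,0.02,0,0,0],[0,0,0,0,0,0]]

```text
clock: 21.6
position: [0.5845, 0.3805, 0.025]
ee_rot: [0.424, 0.906, -0.001, -0.0]
ft_force: [-0.1, 0.3, 0.7]
grip_width: 0.999
grasp_force: 0.0
```

Emit:
carry_out:
  commands:
    - [[0,0,0,0,0,0],[0,0,0,0,0,0],[0,0,0,0,0,0],[0,0,0,0,0,0],[0,0,0,0,0,0],[0,0,0,0,0,0],[0,0,0,0,0,0],[0,0,0,0,0,0],[0,0,0,0,0,0],[0,0,-0.6,0,0,0],[0,0,-0.6,0,0,0],[0,0,-0.6,0,0,0],[0,0,-0.6,0,0,0],[0,0,-0.6,0,0,0],[0,0,0,0,0,0]]
  hand: 1

```text
clock: 22.85
position: [0.5871, 0.3818, 0.151]
ee_rot: [0.423, 0.906, 0.003, 0.002]
ft_force: [0.5, 1.5, -0.0]
grip_width: 0.135
grasp_force: 39.2
```

Emit:
carry_out:
  commands:
    - [[0,0,0,0,0,-0.96],[0,0,0,0,0,-0.96],[0,0,0,0,0,-0.96],[0,0,0,0,0,-0.96],[0,0,0,0,0,-0.96],[0,0,0,0,0,-0.96],[0,0,0,0,0,-0.96],[0,0,0,0,0,-0.96],[0,0,0,0,0,-0.96],[0,0,0,0,0,-0.96],[0,0,0,0,0,-0.96],[0,0,0,0,0,-0.96],[0,0,0,0,0,-0.96],[0,0,0,0,0,0],[0,0,0,0,0,0]]

```text
clock: 24.1
position: [0.5849, 0.3806, 0.145]
ee_rot: [-0.213, 0.977, -0.0, -0.0]
ft_force: [0.0, 0.6, -0.7]
grip_width: 0.138
grasp_force: 39.2
```

Emit:
carry_out:
  commands:
    - [[0,0,0.38,0,0,0],[0,0,0.38,0,0,0],[0,0,0.38,0,0,0],[0,0,0.38,0,0,0],[0,0,0.38,0,0,0],[0,0,0.38,0,0,0],[0,0,0.38,0,0,0],[0,0,0.3,0,0,0],[0,0,0.05,0,0,0],[0,0,0.05,0,0,0],[0,0,0,0,0,0],[0,0,0,0,0,0]]

```text
clock: 25.1
position: [0.5851, 0.3808, 0.0248]
ee_rot: [-0.213, 0.977, 0.0, 0.0]
ft_force: [-6.7, -3.2, 12.1]
grip_width: 0.134
grasp_force: 43.0
```

Emit:
carry_out:
  commands:
    - [[0,0,0,0,0,0],[0,0,0,0,0,0],[0,0,0,0,0,0],[0,0,0,0,0,0],[0,0,0,0,0,0],[0,0,0,0,0,0],[0,0,-0.6,0,0,0],[0,0,-0.6,0,0,0],[0,0,-0.6,0,0,0],[0,0,-0.6,0,0,0],[0,0,-0.6,0,0,0],[0,0,0,0,0,0]]
  hand: -1

```text
clock: 26.1
position: [0.5872, 0.3822, 0.1492]
ee_rot: [-0.214, 0.977, 0.002, 0.004]
ft_force: [0.9, -0.1, 1.4]
grip_width: 0.997
grasp_force: 0.0
```

Emit:
carry_out:
  commands:
    - [[0,0,0,0,0,1],[0,0,0,0,0,1],[0,0,0,0,0,1],[0,0,0,0,0,1],[0,0,0,0,0,1],[0,0,0,0,0,1],[0,0,0,0,0,1],[0,0,0,0,0,1],[0,0,0,0,0,1],[0,0,0,0,0,1],[0,0,0,0,0,1],[0,0,0,0,0,1],[0,0,0,0,0,1],[0,0,0,0,0,1],[0,0,0,0,0,1],[0,0,0,0,0,0]]

```text
clock: 27.43
position: [0.5849, 0.381, 0.1428]
ee_rot: [0.541, 0.841, -0.0, -0.0]
ft_force: [-0.0, 0.7, 0.1]
grip_width: 1.0
grasp_force: 0.0
```

Emit:
carry_out:
  commands:
    - [[0,0,0,0,0,1],[0,0,0,0,0,1],[0,0,0,0,0,1],[0,0,0,0,0,1],[0,0,0,0,0,1],[0,0,0,0,0,1],[0,0,0,0,0,1],[0,0,0,0,0,1],[0,0,0,0,0,1],[0,0,0,0,0,1],[0,0,0,0,0,1],[0,0,0,0,0,1],[0,0,0,0,0,1],[0,0,0,0,0,1],[0,0,0,0,0,1],[0,0,0,0,0,0]]

```text
clock: 28.77
position: [0.5849, 0.381, 0.1428]
ee_rot: [0.977, 0.214, -0.0, 0.0]
ft_force: [0.5, 0.5, 0.4]
grip_width: 1.003
grasp_force: 0.0
```

Run:
```python
from h import *
to(.587,.3818,.026,-65.6)
p=camera_params("wrist");np.savez("w5.npz",**p)
cv2.imwrite("pics/w5.png",camera("wrist")[:,:,::-1])
```

```text
t 28.7667 pos [0.5849 0.381  0.1428] yaw -65.29 tilt [-0.0003 -0.0004] shift [5.700e-02 2.000e-03 2.921e+00] turn 0.051 q [-1.13  0.64  0.74  1.38 -0.44  1.28 -1.5 ]
```

View pics/w5.png

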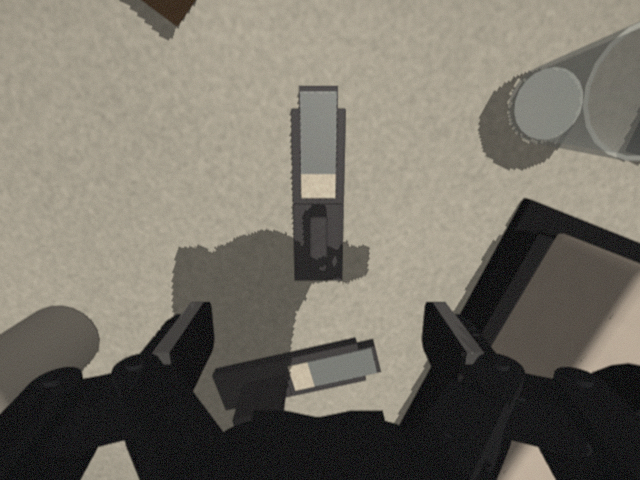

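The carrier is straight under the gripper, nose up in the image: nose corners (299,87)/(338,87), tail corners (294,280)/(343,280). I'll grasp it and lift.

Emit:
carry_out:
  commands:
    - [[0.04,0,0.4,0,0,0],[0,0,0.4,0,0,0],[0,0,0.4,0,0,0],[0,0,0.4,0,0,0],[0,0,0.4,0,0,0],[0,0,0.4,0,0,0],[0,0,0.4,0,0,0],[0,0,0.12,0,0,0],[0,0,0,0,0,0],[0,0,0,0,0,0]]

```text
clock: 29.65
position: [0.5868, 0.3816, 0.0268]
ee_rot: [0.977, 0.215, 0.0, 0.0]
ft_force: [-1.1, -0.3, 0.0]
grip_width: 0.999
grasp_force: 0.0
```

Emit:
carry_out:
  commands:
    - [[0,0,0,0,0,0],[0,0,0,0,0,0],[0,0,0,0,0,0],[0,0,0,0,0,0],[0,0,0,0,0,0],[0,0,0,0,0,0],[0,0,0,0,0,0],[0,0,0,0,0,0],[0,0,0,0,0,0],[0,0,-0.6,0,0,0],[0,0,-0.6,0,0,0],[0,0,-0.6,0,0,0],[0,0,-0.6,0,0,0],[0,0,-0.6,0,0,0],[0,0,-0.6,0,0,0],[0,0,-0.6,0,0,0],[0,0,-0.6,0,0,0],[0,0,0,0,0,0]]
  hand: 1

```text
clock: 31.15
position: [0.5882, 0.382, 0.2237]
ee_rot: [0.977, 0.215, 0.003, -0.001]
ft_force: [1.4, 0.7, -0.5]
grip_width: 0.134
grasp_force: 39.2
```

Emit:
carry_out:
  commands:
    - [[0,0,0,0,0,-0.96],[0,0,0,0,0,-0.96],[0,0,0,0,0,-0.96],[0,0,0,0,0,-0.96],[0,0,0,0,0,-0.96],[0,0,0,0,0,-0.96],[0,0,0,0,0,-0.96],[0,0,0,0,0,-0.96],[0,0,0,0,0,-0.96],[0,0,0,0,0,-0.96],[0,0,0,0,0,-0.96],[0,0,0,0,0,-0.96],[0,0,0,0,0,0],[0,0,0,0,0,0]]

```text
clock: 32.32
position: [0.5863, 0.3814, 0.2178]
ee_rot: [0.684, 0.73, -0.0, -0.0]
ft_force: [0.3, -0.6, -0.8]
grip_width: 0.132
grasp_force: 39.2
```

Run:
```python
from h import *
to(*s2w(S,0,-.075),.215,3.6)
```

```text
t 32.3167 pos [0.5863 0.3814 0.2178] yaw 3.73 tilt [-0.0009 -0.0002] shift [-9.612 -0.982  0.073] turn 0.021 q [-0.99  0.54  0.53  1.28 -0.27  1.39 -0.41]
```

Emit:
carry_out:
  commands:
    - [[-0.687,-0.07,0,0,0,0],[-0.687,-0.07,0,0,0,0],[-0.687,-0.07,0,0,0,0],[-0.687,-0.07,0,0,0,0],[-0.687,-0.07,0,0,0,0],[-0.687,-0.07,0,0,0,0],[-0.687,-0.07,0,0,0,0],[-0.687,-0.07,0,0,0,0],[-0.687,-0.07,0,0,0,0],[-0.687,-0.07,0,0,0,0],[-0.687,-0.07,0,0,0,0],[-0.687,-0.07,0,0,0,0],[-0.687,-0.07,0,0,0,0],[-0.687,-0.07,0,0,0,0],[0,0,0,0,0,0],[0,0,0,0,0,0],[0,0,0,0,0,0]]

```text
clock: 33.73
position: [0.5736, -0.0042, 0.2183]
ee_rot: [0.683, 0.73, 0.0, -0.0]
ft_force: [0.0, 0.8, -0.5]
grip_width: 0.137
grasp_force: 39.3
```

Run:
```python
from h import *
to(*s2w(S,0,-.075),.04,3.6)
p=camera_params("wrist");np.savez("w6.npz",**p)
cv2.imwrite("pics/w6.png",camera("wrist")[:,:,::-1])
```

```text
t 33.7333 pos [ 0.5736 -0.0042  0.2183] yaw 3.8 tilt [-0.0002  0.0007] shift [-0.016 -0.037  4.457] turn 0.034 q [-0.66  0.26  0.7   1.65 -0.17  1.29  0.14]
```

View pics/w6.png

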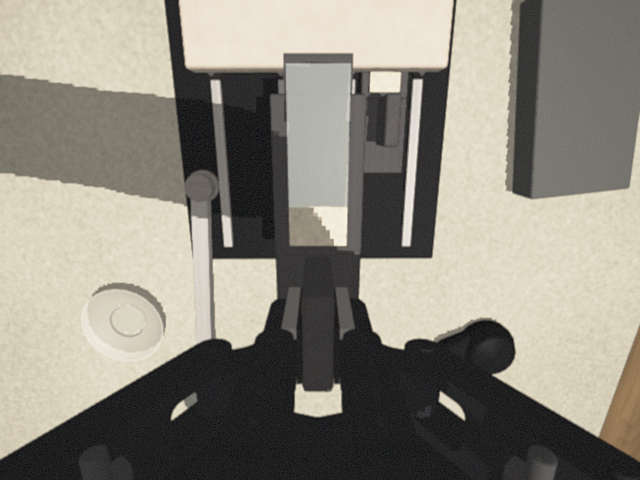

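The first carrier sits home in the right lane (tail at about row 172). The held one is lined up with the middle lane.

Emit:
carry_out:
  commands:
    - [[-0.016,-0.037,0.43,0,0,0.03],[0,0,0.43,0,0,0],[0,0,0.43,0,0,0],[0,0,0.43,0,0,0],[0,0,0.43,0,0,0],[0,0,0.43,0,0,0],[0,0,0.43,0,0,0],[0,0,0.43,0,0,0],[0,0,0.43,0,0,0],[0,0,0.43,0,0,0],[0,0,0.08,0,0,0],[0,0,0.05,0,0,0],[0,0,0.02,0,0,0],[0,0,0,0,0,0],[0,0,0,0,0,0]]

```text
clock: 35.03
position: [0.5729, -0.0054, 0.0414]
ee_rot: [0.684, 0.73, 0.001, 0.0]
ft_force: [-0.2, -0.6, -0.4]
grip_width: 0.135
grasp_force: 39.2
```

Run:
```python
from h import *
to(*s2w(S,0,.01),.0388,3.6);print(get_obs()["ft_force"])
```

```text
t 35.0333 pos [ 0.5729 -0.0054  0.0414] yaw 3.73 tilt [0.0015 0.0005] shift [ 2.142 -0.025  0.067] turn 0.021 q [-0.58  0.46  0.62  1.83 -0.32  0.96  0.25]
[-0.19019346 -0.57254436 -0.37186416]
```

Emit:
carry_out:
  commands:
    - [[0,-0.02,0.03,0,0,0],[0,0,0.03,0,0,0],[0.16,0,0,0,0,0],[0.16,0,0,0,0,0],[0.16,0,0,0,0,0],[0.16,0,0,0,0,0],[0.16,0,0,0,0,0],[0.16,0,0,0,0,0],[0.16,0,0,0,0,0],[0.16,0,0,0,0,0],[0.16,0,0,0,0,0],[0.16,0,0,0,0,0],[0.16,0,0,0,0,0],[0.16,0,0,0,0,0],[0.06,0,0,0,0,0],[0.06,0,0,0,0,0],[0.06,0,0,0,0,0],[0.03,0,0,0,0,0],[0,0,0,0,0,0],[0,0,0,0,0,0]]

```text
clock: 36.7
position: [0.5664, 0.0792, 0.0386]
ee_rot: [0.684, 0.73, 0.0, 0.001]
ft_force: [0.5, -3.9, 5.6]
grip_width: 0.136
grasp_force: 40.3
```

Run:
```python
from h import *
to(*s2w(S,0,.01),.0388,3.6);print(get_obs()["ft_force"])
```

```text
t 36.7 pos [0.5664 0.0792 0.0386] yaw 3.72 tilt [ 0.0012 -0.0005] shift [ 0.021 -0.    -0.004] turn 0.02 q [-0.71  0.46  0.6   1.83 -0.31  0.95  0.09]
[ 0.5063228 -3.9103934  5.6080623]
```

Emit:
carry_out:
  commands:
    - [[0.05,0,0,0,0,0],[0,0,0,0,0,0],[0,0,0,0,0,0]]

```text
clock: 36.95
position: [0.5663, 0.0792, 0.0386]
ee_rot: [0.684, 0.729, -0.0, 0.001]
ft_force: [0.9, -9.6, 6.4]
grip_width: 0.134
grasp_force: 40.4
```

Emit:
carry_out:
  commands:
    - [[0,0,0,0,0,0],[0,0,0,0,0,0],[0,0,0,0,0,0],[0,0,0,0,0,0],[0,0,-0.3,0,0,0],[0,0,-0.6,0,0,0],[0,0,-0.6,0,0,0],[0,0,-0.6,0,0,0],[0,0,-0.6,0,0,0],[0,0,-0.6,0,0,0],[0,0,-0.6,0,0,0],[0,0,-0.6,0,0,0],[0,0,-0.6,0,0,0]]
  hand: 0.25

```text
clock: 38.03
position: [0.5655, 0.0811, 0.2443]
ee_rot: [0.684, 0.73, 0.0, 0.0]
ft_force: [0.7, 0.7, -0.7]
grip_width: 0.375
grasp_force: 0.0
```

Run:
```python
from h import *
to(.432,.3625,.24,39.2)
```

```text
t 38.0333 pos [0.5655 0.0811 0.2443] yaw 3.71 tilt [0.0006 0.0006] shift [ 7.235 -2.875  0.108] turn -5.915 q [-0.8   0.23  0.68  1.62 -0.15  1.34 -0.03]
```

Emit:
carry_out:
  commands:
    - [[0.603,-0.24,0.01,0,0,0],[0.603,-0.24,0.01,0,0,0],[0.603,-0.24,0.01,0,0,0],[0.603,-0.24,0.01,0,0,0],[0.603,-0.24,0.01,0,0,0],[0.603,-0.24,0.01,0,0,0],[0.603,-0.24,0.01,0,0,0],[0.603,-0.24,0.01,0,0,0],[0.603,-0.24,0.01,0,0,0],[0.603,-0.24,0.01,0,0,0],[0.603,-0.24,0,0,0,0],[0.603,-0.24,0,0,0,0],[0,0,0,0,0,-0.986],[0,0,0,0,0,-0.986],[0,0,0,0,0,-0.986],[0,0,0,0,0,-0.986],[0,0,0,0,0,-0.986],[0,0,0,0,0,-0.986],[0,0,0,0,0,0],[0,0,0,0,0,0]]
  hand: -1

```text
clock: 39.7
position: [0.432, 0.3625, 0.2388]
ee_rot: [0.43, 0.903, 0.0, 0.0]
ft_force: [0.2, -0.1, -0.2]
grip_width: 1.003
grasp_force: 0.0
```

Run:
```python
from h import *
to(.432,.3625,.026,39.2)
p=camera_params("wrist");np.savez("w7.npz",**p)
cv2.imwrite("pics/w7.png",camera("wrist")[:,:,::-1])
```

```text
t 39.7 pos [0.432  0.3625 0.2388] yaw 39.02 tilt [0.0004 0.0005] shift [-0.000e+00 -4.000e-03  5.319e+00] turn -0.03 q [-1.14  0.19  0.42  1.64 -0.08  1.33 -0.03]
```

View pics/w7.png

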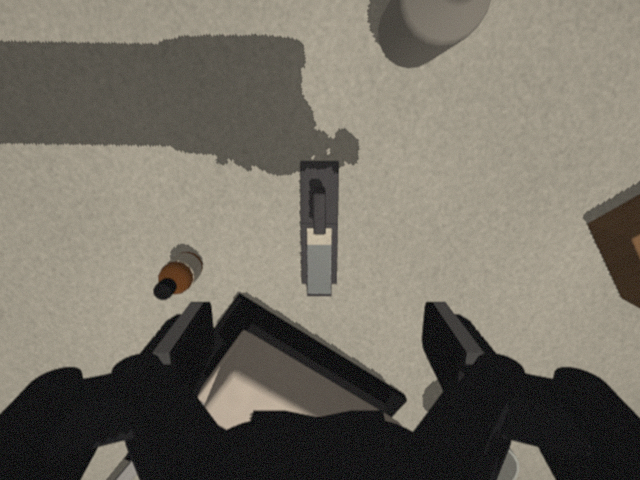

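Relative to the gripper the carrier sits as the previous one did (tail (301,161)/(338,161), nose (308,295)/(332,295)), so I'll repeat the same grasp, turn and regrasp.

Emit:
carry_out:
  commands:
    - [[0.05,0.06,0.48,0,0,-0.1],[0,0,0.48,0,0,0],[0,0,0.48,0,0,0],[0,0,0.48,0,0,0],[0,0,0.48,0,0,0],[0,0,0.48,0,0,0],[0,0,0.48,0,0,0],[0,0,0.48,0,0,0],[0,0,0.48,0,0,0],[0,0,0.48,0,0,0],[0,0,0.48,0,0,0],[0,0,0.04,0,0,0],[0,0,0,0,0,0],[0,0,0,0,0,0]]

```text
clock: 40.92
position: [0.4331, 0.3661, 0.0263]
ee_rot: [0.425, 0.905, 0.0, 0.0]
ft_force: [-0.3, -0.3, 0.2]
grip_width: 0.998
grasp_force: 0.0
```

Emit:
carry_out:
  commands:
    - [[0,0,0,0,0,0],[0,0,0,0,0,0],[0,0,0,0,0,0],[0,0,0,0,0,0],[0,0,0,0,0,0],[0,0,0,0,0,0],[0,0,0,0,0,0],[0,0,0,0,0,0],[0,0,0,0,0,0],[0,0,-0.6,0,0,0],[0,0,-0.6,0,0,0],[0,0,-0.6,0,0,0],[0,0,-0.6,0,0,0],[0,0,-0.6,0,0,0],[0,0,0,0,0,0]]
  hand: 1

```text
clock: 42.17
position: [0.4344, 0.3671, 0.1499]
ee_rot: [0.424, 0.906, 0.003, 0.001]
ft_force: [0.3, 0.2, -1.8]
grip_width: 0.134
grasp_force: 43.1
```

Emit:
carry_out:
  commands:
    - [[0,0,0,0,0,-0.96],[0,0,0,0,0,-0.96],[0,0,0,0,0,-0.96],[0,0,0,0,0,-0.96],[0,0,0,0,0,-0.96],[0,0,0,0,0,-0.96],[0,0,0,0,0,-0.96],[0,0,0,0,0,-0.96],[0,0,0,0,0,-0.96],[0,0,0,0,0,-0.96],[0,0,0,0,0,-0.96],[0,0,0,0,0,-0.96],[0,0,0,0,0,-0.96],[0,0,0,0,0,0],[0,0,0,0,0,0]]

```text
clock: 43.42
position: [0.4324, 0.3654, 0.1447]
ee_rot: [-0.212, 0.977, -0.0, -0.0]
ft_force: [0.1, 0.5, -0.6]
grip_width: 0.138
grasp_force: 43.0
```

Emit:
carry_out:
  commands:
    - [[0,0,0.38,0,0,0],[0,0,0.38,0,0,0],[0,0,0.38,0,0,0],[0,0,0.38,0,0,0],[0,0,0.38,0,0,0],[0,0,0.38,0,0,0],[0,0,0.38,0,0,0],[0,0,0.26,0,0,0],[0,0,0.05,0,0,0],[0,0,0.05,0,0,0],[0,0,0,0,0,0],[0,0,0,0,0,0]]

```text
clock: 44.42
position: [0.4327, 0.3656, 0.0251]
ee_rot: [-0.213, 0.977, 0.0, -0.0]
ft_force: [-2.1, -1.9, 4.8]
grip_width: 0.133
grasp_force: 44.2
```

Emit:
carry_out:
  commands:
    - [[0,0,0,0,0,0],[0,0,0,0,0,0],[0,0,0,0,0,0],[0,0,0,0,0,0],[0,0,0,0,0,0],[0,0,0,0,0,0],[0,0,-0.6,0,0,0],[0,0,-0.6,0,0,0],[0,0,-0.6,0,0,0],[0,0,-0.6,0,0,0],[0,0,-0.6,0,0,0],[0,0,0,0,0,0]]
  hand: -1

```text
clock: 45.42
position: [0.4345, 0.3673, 0.1494]
ee_rot: [-0.214, 0.977, 0.002, 0.003]
ft_force: [0.2, 0.7, -0.9]
grip_width: 0.998
grasp_force: 0.0
```

Emit:
carry_out:
  commands:
    - [[0,0,0,0,0,1],[0,0,0,0,0,1],[0,0,0,0,0,1],[0,0,0,0,0,1],[0,0,0,0,0,1],[0,0,0,0,0,1],[0,0,0,0,0,1],[0,0,0,0,0,1],[0,0,0,0,0,1],[0,0,0,0,0,1],[0,0,0,0,0,1],[0,0,0,0,0,1],[0,0,0,0,0,1],[0,0,0,0,0,1],[0,0,0,0,0,1],[0,0,0,0,0,0]]

```text
clock: 46.75
position: [0.4325, 0.3656, 0.1441]
ee_rot: [0.542, 0.841, -0.0, 0.0]
ft_force: [0.2, -0.2, 0.4]
grip_width: 0.998
grasp_force: 0.0
```

Emit:
carry_out:
  commands:
    - [[0,0,0,0,0,1],[0,0,0,0,0,1],[0,0,0,0,0,1],[0,0,0,0,0,1],[0,0,0,0,0,1],[0,0,0,0,0,1],[0,0,0,0,0,1],[0,0,0,0,0,1],[0,0,0,0,0,1],[0,0,0,0,0,1],[0,0,0,0,0,1],[0,0,0,0,0,1],[0,0,0,0,0,1],[0,0,0,0,0,1],[0,0,0,0,0,1],[0,0,0,0,0,0]]

```text
clock: 48.08
position: [0.4324, 0.3657, 0.1442]
ee_rot: [0.977, 0.213, -0.0, 0.0]
ft_force: [-1.0, -0.2, 0.1]
grip_width: 1.0
grasp_force: 0.0
```

Run:
```python
from h import *
to(.4327,.3656,.0265,-65.4)
p=camera_params("wrist");im=camera("wrist")
# fin check: project where the carrier's corners should be and compare with the dark plate
a=np.radians(24.6);R2=np.array([[np.cos(a),-np.sin(a)],[np.sin(a),np.cos(a)]])
c=(R2@np.array(CAR).T).T+[.4327,.3656]
uv=[]
for x,y in c:
    q=p["mtx"]@(p["R"]@np.array([x,y,.012])+p["t"]);uv.append((q[:2]/q[2]).round(0).tolist())
print(uv)
g=cv2.cvtColor(im,cv2.COLOR_RGB2GRAY)
for r in(110,150,260,275): print(r,[i for i in range(250,390) if g[r,i]<90][:1],[i for i in range(250,390) if g[r,i]<90][-1:])
print("col",[i for i in range(60,330) if g[i,302]<90][:1],[i for i in range(60,330) if g[i,302]<90][-1:])
```

```text
t 48.0833 pos [0.4324 0.3657 0.1442] yaw -65.38 tilt [-0.0001 -0.0003] shift [0.006 0.004 2.943] turn 0.004 q [-1.36  0.31  0.69  1.76 -0.21  1.15 -1.75]
[[294.0, 280.0], [342.0, 280.0], [299.0, 86.0], [338.0, 86.0]]
110 [291] [344]
150 [292] [343]
260 [253] [364]
275 [250] [356]
col [85] [300]
```

The plate is where the prediction puts it (edges at columns 291–344, nose at row 85).

Emit:
carry_out:
  commands:
    - [[0,0,0.4,0,0,0],[0,0,0.4,0,0,0],[0,0,0.4,0,0,0],[0,0,0.4,0,0,0],[0,0,0.4,0,0,0],[0,0,0.4,0,0,0],[0,0,0.4,0,0,0],[0,0,0.14,0,0,0],[0,0,0,0,0,0],[0,0,0,0,0,0]]

```text
clock: 48.97
position: [0.4328, 0.3657, 0.0273]
ee_rot: [0.977, 0.215, 0.0, -0.0]
ft_force: [0.0, -0.2, 0.6]
grip_width: 1.0
grasp_force: 0.0
```

Emit:
carry_out:
  commands:
    - [[0,0,0,0,0,0],[0,0,0,0,0,0],[0,0,0,0,0,0],[0,0,0,0,0,0],[0,0,0,0,0,0],[0,0,0,0,0,0],[0,0,0,0,0,0],[0,0,0,0,0,0],[0,0,0,0,0,0],[0,0,-0.6,0,0,0],[0,0,-0.6,0,0,0],[0,0,-0.6,0,0,0],[0,0,-0.6,0,0,0],[0,0,-0.6,0,0,0],[0,0,-0.6,0,0,0],[0,0,-0.6,0,0,0],[0,0,-0.6,0,0,0],[0,0,0,0,0,0]]
  hand: 1

```text
clock: 50.47
position: [0.4341, 0.3667, 0.2232]
ee_rot: [0.977, 0.214, 0.002, -0.002]
ft_force: [0.2, 0.8, -2.0]
grip_width: 0.131
grasp_force: 39.3
```

Emit:
carry_out:
  commands:
    - [[0,0,0,0,0,-0.96],[0,0,0,0,0,-0.96],[0,0,0,0,0,-0.96],[0,0,0,0,0,-0.96],[0,0,0,0,0,-0.96],[0,0,0,0,0,-0.96],[0,0,0,0,0,-0.96],[0,0,0,0,0,-0.96],[0,0,0,0,0,-0.96],[0,0,0,0,0,-0.96],[0,0,0,0,0,-0.96],[0,0,0,0,0,-0.96],[0,0,0,0,0,0],[0,0,0,0,0,0]]

```text
clock: 51.63
position: [0.4324, 0.3654, 0.2183]
ee_rot: [0.684, 0.729, -0.0, -0.0]
ft_force: [-0.1, 0.7, -1.1]
grip_width: 0.136
grasp_force: 39.2
```

Run:
```python
from h import *
to(*s2w(S,-.06,-.075),.215,3.7)
```

```text
t 51.6333 pos [0.4324 0.3654 0.2183] yaw 3.64 tilt [-0.0006 -0.0005] shift [-9.466  1.398  0.086] turn -0.011 q [-1.26  0.22  0.56  1.67 -0.12  1.29 -0.62]
```

Emit:
carry_out:
  commands:
    - [[-0.676,0.1,0,0,0,0],[-0.676,0.1,0,0,0,0],[-0.676,0.1,0,0,0,0],[-0.676,0.1,0,0,0,0],[-0.676,0.1,0,0,0,0],[-0.676,0.1,0,0,0,0],[-0.676,0.1,0,0,0,0],[-0.676,0.1,0,0,0,0],[-0.676,0.1,0,0,0,0],[-0.676,0.1,0,0,0,0],[-0.676,0.1,0,0,0,0],[-0.676,0.1,0,0,0,0],[-0.676,0.1,0,0,0,0],[-0.676,0.1,0,0,0,0],[0,0,0,0,0,0],[0,0,0,0,0,0],[0,0,0,0,0,0]]

```text
clock: 53.05
position: [0.5135, -0.0077, 0.2186]
ee_rot: [0.684, 0.73, -0.0, -0.0]
ft_force: [-0.2, -0.6, -1.7]
grip_width: 0.133
grasp_force: 39.2
```

Run:
```python
from h import *
to(*s2w(S,-.06,-.075),.04,3.7)
```

```text
t 53.05 pos [ 0.5135 -0.0077  0.2186] yaw 3.71 tilt [-0.0004  0.0003] shift [-0.029 -0.032  4.465] turn 0.002 q [-0.87  0.1   0.85  1.81 -0.08  1.27  0.07]
```

Emit:
carry_out:
  commands:
    - [[-0.02,-0.03,0.43,0,0,0],[0,0,0.43,0,0,0],[0,0,0.43,0,0,0],[0,0,0.43,0,0,0],[0,0,0.43,0,0,0],[0,0,0.43,0,0,0],[0,0,0.43,0,0,0],[0,0,0.43,0,0,0],[0,0,0.43,0,0,0],[0,0,0.43,0,0,0],[0,0,0.08,0,0,0],[0,0,0.05,0,0,0],[0,0,0.05,0,0,0],[0,0,0.02,0,0,0],[0,0,0,0,0,0]]

```text
clock: 54.3
position: [0.513, -0.0089, 0.0395]
ee_rot: [0.683, 0.73, 0.001, 0.0]
ft_force: [-0.8, -0.8, -1.1]
grip_width: 0.133
grasp_force: 39.1
```

Run:
```python
from h import *
to(*s2w(S,-.06,.009),.0388,3.6);print(get_obs()["ft_force"])
```

```text
t 54.3 pos [ 0.513  -0.0089  0.0395] yaw 3.83 tilt [0.0011 0.0006] shift [ 2.101 -0.022  0.019] turn 0.038 q [-0.74  0.37  0.78  1.99 -0.32  0.91  0.27]
[-0.75902115 -0.83458466 -1.07288208]
```

Emit:
carry_out:
  commands:
    - [[0,-0.02,0.02,0,0,0.03],[0.16,0,0,0,0,0],[0.16,0,0,0,0,0],[0.16,0,0,0,0,0],[0.16,0,0,0,0,0],[0.16,0,0,0,0,0],[0.16,0,0,0,0,0],[0.16,0,0,0,0,0],[0.16,0,0,0,0,0],[0.16,0,0,0,0,0],[0.16,0,0,0,0,0],[0.16,0,0,0,0,0],[0.16,0,0,0,0,0],[0.06,0,0,0,0,0],[0.06,0,0,0,0,0],[0.06,0,0,0,0,0],[0.05,0,0,0,0,0],[0,0,0,0,0,0],[0,0,0,0,0,0]]

```text
clock: 55.88
position: [0.5074, 0.0726, 0.0391]
ee_rot: [0.686, 0.728, -0.001, 0.002]
ft_force: [0.8, -16.1, 8.6]
grip_width: 0.133
grasp_force: 40.8
```

Run:
```python
from h import *
to(*s2w(S,-.06,.009),.0388,3.6);print(get_obs()["ft_force"])
```

```text
t 55.8833 pos [0.5074 0.0726 0.0391] yaw 3.45 tilt [ 0.0023 -0.0037] shift [ 0.058 -0.019  0.007] turn -0.026 q [-0.89  0.36  0.76  1.99 -0.31  0.91  0.09]
[  0.82013495 -16.12056944   8.56565918]
```

Emit:
carry_out:
  commands:
    - [[0,0,0,0,0,0],[0,0,0,0,0,0],[0,0,0,0,0,0],[0,0,0,0,0,0],[0,0,-0.3,0,0,0],[0,0,-0.6,0,0,0],[0,0,-0.6,0,0,0],[0,0,-0.6,0,0,0],[0,0,-0.6,0,0,0],[0,0,-0.6,0,0,0],[0,0,-0.6,0,0,0],[0,0,-0.6,0,0,0],[0,0,-0.6,0,0,0]]
  hand: 0.25

```text
clock: 56.97
position: [0.506, 0.0763, 0.2442]
ee_rot: [0.684, 0.729, 0.0, -0.0]
ft_force: [-0.3, 0.4, 0.3]
grip_width: 0.377
grasp_force: 0.0
```

Emit:
carry_out:
  commands:
    - [[-0.7,0.1,0,0,0,0],[-0.7,0.1,0,0,0,0],[-0.7,0.1,0,0,0,0],[-0.7,0.1,0,0,0,0],[-0.7,0.1,0,0,0,0],[0,0,0,0,0,0],[0,0,0,0,0,0]]
  hand: -1

```text
clock: 57.55
position: [0.5349, -0.0638, 0.2428]
ee_rot: [0.686, 0.728, -0.0, 0.0]
ft_force: [0.8, 1.1, -0.1]
grip_width: 0.998
grasp_force: 0.0
```

Run:
```python
from h import *
to(.461,-.196,.037,0)
p=camera_params("wrist");np.savez("w8.npz",**p)
cv2.imwrite("pics/w8.png",camera("wrist")[:,:,::-1])
```

```text
t 57.55 pos [ 0.5349 -0.0638  0.2428] yaw 3.42 tilt [ 0.0003 -0.0004] shift [-3.186 -2.043  5.145] turn 0.571 q [-0.81  0.17  0.96  1.71 -0.15  1.33  0.23]
```

View pics/w8.png

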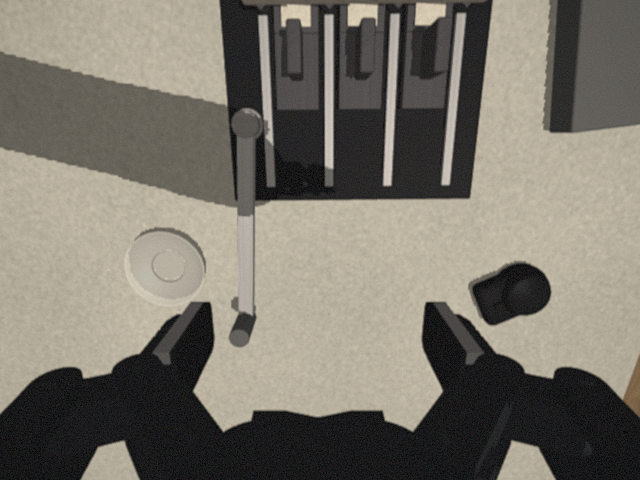

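All three tails line up at row ~109 in their lanes and the lever is still open, knob at (241,330). Next I grip the knob.

Emit:
carry_out:
  commands:
    - [[0,0,0,0,0,0.57],[-0.67,-0.37,0,0,0,0],[-0.67,-0.37,0,0,0,0],[-0.67,-0.37,0,0,0,0],[-0.67,-0.37,0,0,0,0],[-0.67,-0.37,0,0,0,0],[0,0,0,0,0,0],[0,0,0,0,0,0]]

```text
clock: 58.27
position: [0.4612, -0.1963, 0.2425]
ee_rot: [0.706, 0.708, 0.001, -0.0]
ft_force: [0.6, -0.0, 0.1]
grip_width: 1.0
grasp_force: 0.0
```

Run:
```python
from h import *
np.set_printoptions(precision=4,suppress=True)
p=dict(np.load("w8.npz"))
print("tails",(ray(p,[(298,110),(360,109),(424,108)],[.024]*3)[:,:2]-S[:2])@np.array([[np.cos(S[2]),-np.sin(S[2])],[np.sin(S[2]),np.cos(S[2])]]),"knob",ray(p,[(239,338)],[.065]))
to(.461,-.197,.037,0)
```

```text
tails [[-0.0593 -0.037 ]
 [ 0.0001 -0.0365]
 [ 0.0612 -0.036 ]] knob [[ 0.4621 -0.1971  0.065 ]]
t 58.2667 pos [ 0.4612 -0.1963  0.2425] yaw 0.14 tilt [0.001  0.0016] shift [-0.026 -0.011  5.137] turn 0.024 q [-0.71  0.03  1.06  1.81 -0.03  1.32  0.36]
```

Emit:
carry_out:
  commands:
    - [[-0.02,0,0.466,0,0,0],[0,0,0.466,0,0,0],[0,0,0.466,0,0,0],[0,0,0.466,0,0,0],[0,0,0.466,0,0,0],[0,0,0.466,0,0,0],[0,0,0.466,0,0,0],[0,0,0.466,0,0,0],[0,0,0.466,0,0,0],[0,0,0.466,0,0,0],[0,0,0.466,0,0,0],[0,0,0,0,0,0],[0,0,0,0,0,0]]

```text
clock: 59.35
position: [0.4617, -0.1955, 0.0366]
ee_rot: [0.705, 0.709, -0.001, -0.001]
ft_force: [0.2, 0.4, 0.8]
grip_width: 0.998
grasp_force: 0.0
```

Emit:
carry_out:
  commands:
    - [[0,0,0,0,0,0],[0,0,0,0,0,0],[0,0,0,0,0,0],[0,0,0,0,0,0],[0,0,0,0,0,0],[0,0,0,0,0,0],[0,0,0,0,0,0],[0,0,0,0,0,0],[0,0,0,0,0,0]]
  hand: 1
  force: 20

```text
clock: 60.1
position: [0.462, -0.1969, 0.0374]
ee_rot: [0.706, 0.708, 0.0, 0.0]
ft_force: [-1.3, 1.0, 6.4]
grip_width: 0.248
grasp_force: 22.6
```

Emit:
carry_out:
  commands:
    - [[0.0216,0.476,0,0,0,-0.867],[0.0216,0.476,0,0,0,-0.867],[0.0216,0.476,0,0,0,-0.867],[0.0216,0.476,0,0,0,-0.867],[0.0216,0.476,0,0,0,-0.867],[0.0216,0.476,0,0,0,-0.867],[0.0216,0.476,0,0,0,-0.867],[0.0216,0.476,0,0,0,-0.867],[0.0216,0.476,0,0,0,-0.867],[0.0216,0.476,0,0,0,-0.867],[0.0216,0.476,0,0,0,-0.867],[0.0216,0.476,0,0,0,-0.867],[0.0216,0.476,0,0,0,-0.867],[0.0216,0.476,0,0,0,-0.867],[0.0216,0.476,0,0,0,-0.867],[0.0216,0.476,0,0,0,-0.867],[0,0,0,0,0,0],[0,0,0,0,0,0]]

```text
clock: 61.6
position: [0.6696, -0.0092, 0.0374]
ee_rot: [0.055, 0.998, 0.0, -0.0]
ft_force: [-2.5, -0.2, 5.5]
grip_width: 0.245
grasp_force: 22.6
```

Run:
```python
from h import *
to(*s2w(S,.10,-.048),.037,93.7);h=s2w(S,-.11,-.048);d=get_obs()["position"][:2]-h;print(np.hypot(*d),S[2]-np.arctan2(d[1],d[0]),get_obs()["ft_force"])
```

```text
t 61.6 pos [ 0.6696 -0.0092  0.0374] yaw 83.64 tilt [-0.0001  0.0008] shift [0.096 0.947 0.011] turn -1.677 q [-0.39  0.63  0.47  1.55 -0.31  1.04  1.62]
0.2104778407216096 0.18134433680811954 [-2.50702992 -0.22159847  5.50122556]
```

Emit:
carry_out:
  commands:
    - [[0.0216,0.476,0,0,0,-0.867],[0.0216,0.476,0,0,0,-0.867],[0,0.08,0,0,0,0],[0,0,0,0,0,0],[0,0,0,0,0,0],[0,0,0,0,0,0]]

```text
clock: 62.1
position: [0.6702, 0.0273, 0.0375]
ee_rot: [-0.033, 0.999, -0.002, 0.0]
ft_force: [-2.0, -6.3, 5.6]
grip_width: 0.25
grasp_force: 22.9
```

Run:
```python
from h import *
to(*s2w(S,.10,-.048),.037,93.7);h=s2w(S,-.11,-.048);d=get_obs()["position"][:2]-h;print(np.hypot(*d),S[2]-np.arctan2(d[1],d[0]),get_obs()["ft_force"])
```

```text
t 62.1 pos [0.6702 0.0273 0.0375] yaw 93.75 tilt [ 0.0002 -0.003 ] shift [0.002 0.039 0.011] turn 0.008 q [-0.42  0.62  0.43  1.54 -0.28  1.04  1.72]
0.21009890640410644 0.007501822552986641 [-2.02579356 -6.34847138  5.55209222]
```

Emit:
carry_out:
  commands:
    - [[0,0,0,0,0,0],[0,0,0,0,0,0],[0,0,0,0,0,0],[0,0,0,0,0,0],[0,0,-0.3,0,0,0],[0,0,-0.6,0,0,0],[0,0,-0.6,0,0,0],[0,0,-0.6,0,0,0],[0,0,-0.6,0,0,0],[0,0,-0.6,0,0,0],[0,0,-0.6,0,0,0],[0,0,-0.6,0,0,0],[0,0,-0.6,0,0,0],[0,0,0,0,0,0]]
  hand: 0.2

```text
clock: 63.27
position: [0.6719, 0.0302, 0.2476]
ee_rot: [-0.034, 0.999, 0.0, 0.004]
ft_force: [0.4, -0.5, 1.4]
grip_width: 0.398
grasp_force: 0.0
```

Run:
```python
from h import *
p=camera_params("wrist");np.savez("w9.npz",**p)
cv2.imwrite("pics/w9.png",camera("wrist")[:,:,::-1])
```

```text
(no output)
```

View pics/w9.png

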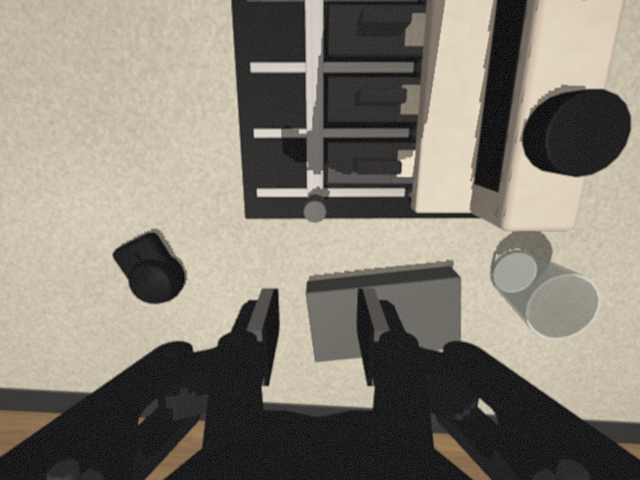

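The lever lies square across the ribs (knob at (315,211)), just behind all three tails. I'll check the angle and hand in.

Run:
```python
from h import *
p=dict(np.load("w9.npz"));k=ray(p,[(315,211)],[.065])[0,:2];d=k-s2w(S,-.11,-.048);a=S[2]-np.arctan2(d[1],d[0])
print("lever",a,np.hypot(*d),get_obs()["joint_velocities"].round(3))
if abs(a)<.04: print(hand_in())
```

```text
lever 0.0039071068003374565 0.20990629266663874 [ 0.002  0.032 -0.012  0.06  -0.005 -0.03   0.002]
the job is handed in; nothing more can be done
None
```

I handed the job in at about 63 s: all three carriers are home against the stops, each in its own lane. The lever is shut (about 0.004 rad by camera), the gripper is clear and I touched no bystander; no verdict came back.

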